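# Tap three glued cover plugs home in a stool seat

## Task

Three dark wooden cover plugs have just been glued into the stool seat and their heads still stand a little clear of it. With the fingertips only, tap them fully home, so that the heads rest on the seat, in the order the glue was put on: first the round one, then the square one, then the long one, each with a light push and not touching a plug before its turn. Do not pull up or lift anything, and leave the jar, the offcut, the tub and the spring where they are.

Things in the scene. Friction and masses are not known exactly. Their poses are not given: they have to be found in the camera images.
- seat: Pale wooden stool seat lying flat and fixed to the bench, cannot move: 240 mm along its x, 340 mm along its y, 28 mm thick. Origin at the centre of its underside, on the bench; its flat top is 28 mm above the origin. Its position and yaw vary, and which of the three plugs sits where in it.
- plug_round: Dark wooden plug with a round head, 36 mm diameter, 8 mm thick. Origin at the centre of the head's top, z up. The head starts 5 to 8 mm clear of the seat; it slides straight down only, against about 3 N of friction (more if pushed fast), stays where it is left, and is home when it rests on the seat: origin 36 mm above the seat's origin. A springy pad under it (4 N/mm) gives and returns.
- plug_square: Dark wooden plug with a square head, 34 x 34 mm, 8 mm thick. Origin at the centre of the head's top; heights, slide, friction and pad as for the round plug.
- plug_long: Dark wooden plug with a long head, 66 mm along its own x by 26 mm along its y, 8 mm thick. Origin at the centre of the head's top; heights, slide, friction and pad as for the round plug.
- jar: Loose amber glass jar with a black cap, 48 mm diameter, 50 mm tall, standing on the seat; origin at the centre of its underside. Leave alone.
- offcut: Loose wooden offcut, 28 x 75 x 20 mm (x, y, height), lying on the seat; origin at the centre of its underside. Leave alone.
- tub: Loose black adhesive tub with a white cap, 90 mm diameter, 85 mm tall, standing on the bench at the seat's +y end; origin at the centre of its underside. Leave alone.
- spring: Loose steel coil spring standing upright on the bench at the seat's -y end, 48 mm diameter, 80 mm tall (stiff, taken as solid); origin at the centre of its underside. Leave alone.

How it is judged:
By the outcome, as a careful person would: the job done as asked, in the order asked, and still so for the second after the job is handed in, with the robot touching nothing.
It also fails if it takes over 48 s, if anything falls off the work surface, if the arm or the gripper's body presses on something with over 40 N, if the wrist force passes 120 N, or if a joint passes its speed limit or range.

## Robot

A 6-joint arm with a two-finger parallel gripper is mounted at the origin on the work surface. World frame = base frame: x ahead of the robot, y to its left, z up, the work surface at z = 0. Lengths are in m, angles in rad, forces in N, time in s.
With the tool pointing down it reaches from about 0.375 to 0.975 m from the base axis. Payload 3.8 kg.
Tool frame: the origin (TCP) lies at the very end of the fingers, on their centre line; the grasp point (between the pads) lies 19 mm behind it; z points along the fingers, y is the line along which they close (so a half turn about z gives the same grasp; the last joint's range is limited). The gripper opens to 85 mm and grips with 20 to 120 N. Pads are 22 mm wide; open, the fingers measure 114 mm over their backs; the gripper's body (76 mm by 85 mm) begins 54 mm behind the grasp point. The pads swing forward as they close: fully open they stand 13 mm farther back than shut.
Start: joints at [1.127, 0.264, 1.604, -0, 1.274, -0.037], TCP at [0.267, 0.62, 0.231] pointing down, gripper open.
Joint ranges: [-2.63, 2.63], [-0.94, 2.18], [0.31, 2.57], [-1.31, 4.45], [0, 2.66], [-2.55, 2.55]. Speed limits (rad/s): [2.57, 2.57, 3.14, 3.14, 3.14, 3.14].

## Interface

Orientations are given as a unit quaternion [x, y, z, w].
In Python, from cell import * gives the robot as it stands.
- The arm moves only by the tool jog_arm, never from a script. Its argument "targets" is text: rows parted by semicolons, each of 7 numbers parted by spaces: the shift along the tool's x, y, z in m, then the turn, a rotation vector about the tool's x, y, z in degrees, then the finger opening in m, from 0 to 0.0854. In form: dx dy dz ax ay az jaw; .... A call has 1 to 20 rows; each row is the pose to reach, as a shift and turn from the pose commanded when the call began, along the tool's axes at that moment; what a row does not reach only later rows make up. A row lasts 1/10 s, in which the tool goes at most 50 mm and 8.59 degrees, less where a joint would pass 70% of its speed; a pose out of reach is approached as far as the arm can. A call with a gripper value outside its range is refused whole. The fingers move at their own pace and stop on an object; "squeeze" is the grip in N (left out, the last holds). Time passes only in rows, so rows that repeat a pose let the fingers close. It gives the time, the measured TCP pose, the force, the opening and the grip force at its end, in the units of the state.
- read_state(): the state, without advancing time (a new reading comes with each control period).
- get_image(name): name is "side" or "top"; returns (picture, depth): 400x640x3 uint8, red, green, blue; 400x640 float32, m along the optical axis (not along the pixel's ray), 0 where there is no reading.
- camera_model(name): a dict with "fx", "fy", "cx", "cy" (pixels), "R" (3x3) and "t" (3): a world point X has camera coordinates R X + t. Camera axes: x right, y down, z forward; pixel columns grow to the right and rows downward; lengths in m; the calibration is good to about 2 mm. A picture is of the moment at which its call begins. camera_model takes no time and is no camera call.
- finish_job(): hands the job in; it is judged then, once.
Trained networks look in the newest picture that a camera, given by its name, has taken for a name from the list of things; names that differ only in an ending like _2 or _b are one class to them, and where a whole thing is asked for, a point or a joint stands for the part that bears it (a point fixed in the world has none). Each returns a list of dicts, best first, with "conf" (0 to 1); they miss things now and then, are a little off and sometimes report something else, mostly with a low value. They report only what shows in the picture. A call takes as long as a camera call.
- masks_of(camera, target): "mask" (400x640 bool, what is visible of it) and "box" ([left, top, right, bottom] in pixels, round what is visible of it).
- spot_point(camera, target): "centre" ([column, row] in pixels: a listed point, or the origin of a listed thing).
The state is a dict: "clock": time; "joints": joint angles; "dq": joint speeds; "joint_efforts": joint torques, N m; "tcp_pos": TCP position; "orientation": TCP orientation; "force": force on the tool from outside, world axes, zero at the start; "wrist_torque": the same for the moment, N m; "gripper_width": opening from 0.0 (shut) to 1.0 (fully open); "grip_force": force on a finger pad.
Only numpy, scipy, OpenCV 4.12 (cv2) and the standard library are available. Lean on these libraries where they do the work, as an engineer would, in place of code of your own. Each camera call takes 0.05 s, during which the arm holds its last target. There are 200 camera calls.

## Working session

There is one attempt and no reset: what is moved stays moved. The work goes in short steps, Python scripts to look and compute and a tool call to move; the robot and the scene stay as the last step left them, time stands still between calls to the robot, and variables do not carry over. Pictures are saved under pics/ and viewed, at most 10 in all, crops included, and the job is handed in when it is done.

Besides the shell and the picture viewer there is one more tool, called after ">>>" as name(argument=value, ...) on one line, values as JSON. jog_arm: Moves the arm, as the interface text tells. Its arguments: {"type":"object","properties":{"targets":{"type":"string"},"squeeze":{"type":"number"}},"required":["targets"]}

```bash
mkdir -p pics; cat > h.py <<'E'
from cell import *
import numpy as np, cv2
def world(cam,u,v,d):
    c=camera_model(cam); p=np.array([(u-c['cx'])/c['fx']*d,(v-c['cy'])/c['fy']*d,d]); return np.array(c['R']).T@(p-np.array(c['t']))
def cloud(cam,mask,dep):
    v,u=np.nonzero(mask&(dep>0)); d=dep[v,u]; c=camera_model(cam)
    P=np.c_[(u-c['cx'])/c['fx']*d,(v-c['cy'])/c['fy']*d,d]; return (P-np.array(c['t']))@np.array(c['R'])
E
python3 - <<'E'
from h import *
np.set_printoptions(precision=4,suppress=True)
for cam in ['top','side']:
    im,dep=get_image(cam); cv2.imwrite(f'pics/{cam}0.png',im[:,:,::-1])
    for n in ['plug_round','plug_square','plug_long','jar','offcut','tub','spring','seat']:
        for r in masks_of(cam,n)[:2]:
            P=cloud(cam,r['mask'],dep)
            if len(P)<5: continue
            z=np.percentile(P[:,2],[10,50,90]); T=P[abs(P[:,2]-z[2])<.005]
            rect=cv2.minAreaRect((T[:,:2]*1000).astype(np.float32))
            print(cam,n,round(r['conf'],2),np.array(r['box']),'med',np.median(P,0),'z',z,'rect',np.array(rect[0]),np.array(rect[1]),rect[2])
s=read_state();print(s['clock'],s['tcp_pos'],s['orientation'],s['force'])
E
```

```text
top plug_round 0.5 [285.2 253.4 299.5 268.4] med [0.4512 0.0876 0.0417] z [0.0402 0.0417 0.0431] rect [451.9322  87.5864] [32.3177 29.814 ] 89.17594909667969
top plug_square 0.84 [320.1 221.2 336.7 241.9] med [0.5099 0.0142 0.0418] z [0.04   0.0418 0.0436] rect [510.9992  14.028 ] [33.8423 33.7258] 21.759206771850586
top plug_long 0.62 [366.9 188.6 389.5 216.7] med [ 0.5622 -0.0863  0.0442] z [0.0417 0.0442 0.0459] rect [562.6945 -86.4462] [65.4525 26.1261] 22.64223861694336
top jar 0.37 [328.9 145.5 367.6 174.4] med [ 0.6582 -0.0325  0.0483] z [0.0362 0.0483 0.05  ] rect [660.3708 -34.1961] [28.3342 74.471 ] 25.16965675354004
top offcut 0.88 [328.2 145.2 368.5 172.4] med [ 0.6587 -0.0344  0.0484] z [0.0459 0.0484 0.05  ] rect [659.9603 -33.9465] [28.3178 73.7083] 26.371572494506836
top tub 0.68 [188.8 258.7 239.7 307.5] med [0.4174 0.2314 0.0847] z [0.0471 0.0847 0.0867] rect [415.1429 241.4001] [75.582  76.0178] 46.23584747314453
top spring 0.55 [396.1 134.1 424.7 165.6] med [ 0.6783 -0.1574  0.0536] z [0.0114 0.0536 0.0806] rect [ 678.4033 -157.4605] [42.1694 46.251 ] 43.645729064
[... 972 characters left out ...]
61 [347.3 195.9 375.6 222.2] med [ 0.6587 -0.0394  0.0472] z [0.0352 0.0472 0.0494] rect [660.8364 -34.9688] [28.2009 74.1617] 28.168434143066406
side tub 0.63 [212.9 138.3 252.5 182.4] med [0.4134 0.2163 0.0643] z [0.0182 0.0643 0.086 ] rect [415.6754 243.4139] [75.1499 78.3416] 9.102173805236816
side spring 0.58 [385.3 224.1 408.2 263. ] med [ 0.6763 -0.163   0.0446] z [0.0024 0.0446 0.0793] rect [ 677.9982 -157.8285] [43.6352 42.78  ] 58.28004455566406
side seat 0.81 [229.3 158.1 393.1 289.1] med [ 0.5301 -0.005   0.0279] z [0.0254 0.0279 0.0296] rect [543.5794  21.9275] [240.1713 340.4196] 25.4083309173584
0.9 [0.2671 0.6199 0.2313] [0.202  0.9794 0.     0.    ] [ 0.7509 -0.1332 -0.3757]
```

View pics/top0.png

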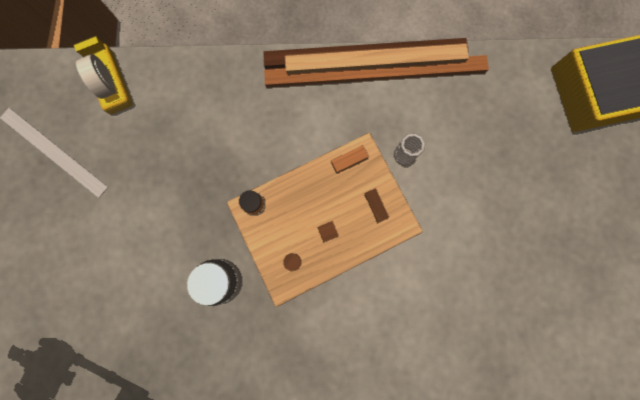

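View pics/side0.png

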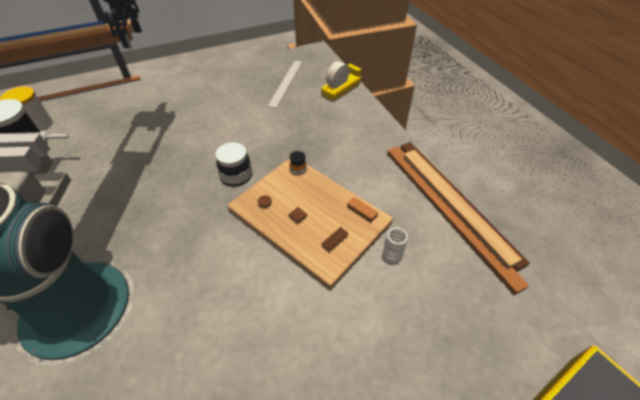

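The top view shows the round plug at (292,262), the square one at (328,231) and the long one at (376,205), all clear of the jar at (250,201) and the tub at (209,284). The side view agrees: round at (264,202), square at (298,215), long at (335,240). The heights (42–44 mm) and head sizes match the description, so I'm moving above the round plug with the fingers shut.

>>> jog_arm(targets="-0.38 -0.415 0 0 0 0 0; -0.38 -0.415 0 0 0 0 0; -0.38 -0.415 0 0 0 0 0; -0.38 -0.415 0 0 0 0 0; -0.38 -0.415 0 0 0 0 0; -0.38 -0.415 0 0 0 0 0; -0.38 -0.415 0 0 0 0 0; -0.38 -0.415 0 0 0 0 0; -0.38 -0.415 0 0 0 0 0; -0.38 -0.415 0 0 0 0 0; -0.38 -0.415 0 0 0 0 0; -0.38 -0.415 0 0 0 0 0; -0.38 -0.415 0 0 0 0 0; -0.38 -0.415 0 0 0 0 0; -0.38 -0.415 0.05 0 0 0 0; -0.38 -0.415 0.1 0 0 0 0; -0.38 -0.415 0.15 0 0 0 0; -0.38 -0.415 0.16 0 0 0 0; -0.38 -0.415 0.16 0 0 0 0", squeeze=20)

```text
clock: 2.8
tcp_pos: [0.4496, 0.0895, 0.0696]
orientation: [0.201, 0.98, -0.001, -0.003]
force: [0.1, 0.1, 0.2]
gripper_width: -0.001
grip_force: 0.0
```

>>> jog_arm(targets="0 0 0.01 0 0 0 0; 0 0 0.018 0 0 0 0; 0 0 0.022 0 0 0 0; 0 0 0.024 0 0 0 0; 0 0 0.025 0 0 0 0; 0 0 0.026 0 0 0 0; 0 0 0.027 0 0 0 0; 0 0 0.028 0 0 0 0; 0 0 0.029 0 0 0 0; 0 0 0.03 0 0 0 0; 0 0 0.03 0 0 0 0; 0 0 0.03 0 0 0 0")

```text
clock: 4.0
tcp_pos: [0.4518, 0.0884, 0.0412]
orientation: [0.202, 0.979, -0.0, -0.0]
force: [0.6, -1.1, 0.7]
gripper_width: -0.002
grip_force: 0.0
```

>>> jog_arm(targets="0 0 0.0005 0 0 0 0; 0 0 0.001 0 0 0 0; 0 0 0.0015 0 0 0 0; 0 0 0.002 0 0 0 0; 0 0 0.0025 0 0 0 0; 0 0 0.003 0 0 0 0; 0 0 0.003 0 0 0 0")

```text
clock: 4.7
tcp_pos: [0.4519, 0.0884, 0.0383]
orientation: [0.202, 0.979, 0.0, 0.0]
force: [-1.3, 0.9, 2.4]
gripper_width: 0.001
grip_force: 1.2
```

>>> jog_arm(targets="0 0 0.0005 0 0 0 0; 0 0 0.001 0 0 0 0; 0 0 0.0015 0 0 0 0; 0 0 0.002 0 0 0 0; 0 0 0.0025 0 0 0 0; 0 0 0.0025 0 0 0 0")

```text
clock: 5.3
tcp_pos: [0.4519, 0.0884, 0.0357]
orientation: [0.202, 0.979, 0.0, 0.0]
force: [0.1, 0.0, 1.9]
gripper_width: 0.0
grip_force: 1.2
```

>>> jog_arm(targets="0 0 0.0005 0 0 0 0; 0 0 0.001 0 0 0 0; 0 0 0.001 0 0 0 0")

```text
clock: 5.6
tcp_pos: [0.4519, 0.0884, 0.0349]
orientation: [0.202, 0.979, 0.0, 0.0]
force: [-1.7, 0.3, 5.0]
gripper_width: 0.0
grip_force: 2.4
```

>>> jog_arm(targets="0 0 0.0005 0 0 0 0; 0 0 0.001 0 0 0 0; 0 0 0.001 0 0 0 0; 0 0 0.001 0 0 0 0")

```text
clock: 6.0
tcp_pos: [0.452, 0.0885, 0.0342]
orientation: [0.202, 0.979, 0.0, 0.0]
force: [-2.1, -0.6, 8.6]
gripper_width: -0.001
grip_force: 3.7
```

>>> jog_arm(targets="0 0 -0.002 0 0 0 0; 0 0 -0.007 0 0 0 0; 0 0 -0.03 0 0 0 0; 0 0 -0.042 0 0 0 0; -0.04 -0.021 -0.042 0 0 0 0; -0.0835 -0.0445 -0.042 0 0 0 0; -0.0835 -0.0445 -0.042 0 0 0 0; -0.0835 -0.0445 -0.042 0 0 0 0")

```text
clock: 6.8
tcp_pos: [0.5114, 0.0137, 0.0758]
orientation: [0.203, 0.979, 0.0, -0.0]
force: [-0.6, 0.4, -1.2]
gripper_width: -0.006
grip_force: 0.0
```

```bash
cat > chk.py <<'E'
from h import *
import sys
XY={'r':(.4519,.088),'s':(.511,.0145),'l':(.563,-.0861)}
acc={}
for cam in ['top','side']:
    ds=[get_image(cam)[1] for _ in range(4)]
    for d in ds:
        P=cloud(cam,np.ones(d.shape,bool),d)
        for k,(x,y) in XY.items():
            rr=np.hypot(P[:,0]-x,P[:,1]-y)
            A=P[(rr<.009)&(P[:,2]<.055),2]; B=P[(rr>.040)&(rr<.05)&(P[:,2]<.033)&(P[:,2]>.022),2]
            acc.setdefault((cam,k),[]).append((np.median(A)*1e3 if len(A) else np.nan,np.median(B)*1e3,len(A)))
for k,v in acc.items(): m=np.mean(v,0); print(k,'plug %.1f seat %.1f diff %.1f n %d'%(m[0],m[1],m[0]-m[1],m[2]))
s=read_state();print(s['clock'],s['tcp_pos'],s['force'])
E
python3 chk.py
```

```text
('top', 'r') plug 36.5 seat 28.5 diff 8.0 n 31
('top', 's') plug nan seat 28.5 diff nan n 0
('top', 'l') plug nan seat nan diff nan n 0
('side', 'r') plug 36.3 seat 28.1 diff 8.3 n 33
('side', 's') plug 41.5 seat 28.0 diff 13.5 n 34
('side', 'l') plug 43.8 seat 27.9 diff 15.9 n 42
7.2 [0.51047143 0.01517881 0.07572595] [-0.51068797  0.88657036 -0.25760494]
  return _methods._mean(a, axis=axis, dtype=dtype,
  ret = ret.dtype.type(ret / rcount)
```

Round plug is home (top 8.0 mm above the seat). Next is the square one, with the same end depth.

>>> jog_arm(targets="0 0 0.02 0 0 0 0; 0 0 0.028 0 0 0 0; 0 0 0.031 0 0 0 0; 0 0 0.0325 0 0 0 0; 0 0 0.0335 0 0 0 0; 0 0 0.034 0 0 0 0; 0 0 0.0345 0 0 0 0; 0 0 0.035 0 0 0 0; 0 0 0.0355 0 0 0 0; 0 0 0.036 0 0 0 0; 0 0 0.0365 0 0 0 0; 0 0 0.037 0 0 0 0; 0 0 0.0375 0 0 0 0; 0 0 0.038 0 0 0 0; 0 0 0.0385 0 0 0 0; 0 0 0.039 0 0 0 0; 0 0 0.0395 0 0 0 0; 0 0 0.04 0 0 0 0; 0 0 0.0405 0 0 0 0; 0 0 0.0405 0 0 0 0")

```text
clock: 9.2
tcp_pos: [0.5113, 0.0145, 0.0354]
orientation: [0.202, 0.979, 0.0, 0.0]
force: [0.8, -1.3, 3.0]
gripper_width: 0.0
grip_force: 1.5
```

>>> jog_arm(targets="0 0 0.0005 0 0 0 0; 0 0 0.001 0 0 0 0; 0 0 0.0015 0 0 0 0; 0 0 0.0015 0 0 0 0")

```text
clock: 9.6
tcp_pos: [0.5113, 0.0145, 0.0344]
orientation: [0.202, 0.979, 0.0, 0.0]
force: [-0.8, -1.3, 7.2]
gripper_width: -0.001
grip_force: 3.6
```

>>> jog_arm(targets="0 0 -0.002 0 0 0 0; 0 0 -0.007 0 0 0 0; 0 0 -0.03 0 0 0 0; 0 0 -0.042 0 0 0 0; -0.04 -0.033 -0.042 0 0 0 0; -0.0875 -0.0715 -0.042 0 0 0 0; -0.0875 -0.0715 -0.042 0 0 0 0; -0.0875 -0.0715 -0.042 0 0 0 0; -0.0875 -0.0715 -0.042 0 0 0 0")

```text
clock: 10.5
tcp_pos: [0.5617, -0.0851, 0.075]
orientation: [0.202, 0.979, 0.0, -0.001]
force: [0.5, -0.2, -0.5]
gripper_width: 0.001
grip_force: 0.0
```

```bash
python3 -W ignore chk.py
```

```text
('top', 'r') plug 36.6 seat 28.5 diff 8.2 n 60
('top', 's') plug 36.7 seat 28.5 diff 8.2 n 58
('top', 'l') plug nan seat 28.6 diff nan n 0
('side', 'r') plug 36.2 seat 28.1 diff 8.1 n 31
('side', 's') plug 36.4 seat 28.0 diff 8.4 n 33
('side', 'l') plug 43.6 seat 28.0 diff 15.6 n 42
10.9 [ 0.56277514 -0.08508482  0.07582715] [ 0.26447403 -0.13672162  0.01501346]
```

Square plug is home too. Now the long one.

>>> jog_arm(targets="0 0 0.018 0 0 0 0; 0 0 0.026 0 0 0 0; 0 0 0.029 0 0 0 0; 0 0 0.0305 0 0 0 0; 0 0 0.0315 0 0 0 0; 0 0 0.032 0 0 0 0; 0 0 0.0325 0 0 0 0; 0 0 0.033 0 0 0 0; 0 0 0.034 0 0 0 0; 0 0 0.035 0 0 0 0; 0 0 0.0355 0 0 0 0; 0 0 0.036 0 0 0 0; 0 0 0.037 0 0 0 0; 0 0 0.0375 0 0 0 0; 0 0 0.038 0 0 0 0; 0 0 0.0385 0 0 0 0; 0 0 0.039 0 0 0 0; 0 0 0.0395 0 0 0 0; 0 0 0.04 0 0 0 0; 0 0 0.0405 0 0 0 0")

```text
clock: 12.9
tcp_pos: [0.5634, -0.0858, 0.0354]
orientation: [0.202, 0.979, -0.0, 0.0]
force: [3.5, -0.6, 3.5]
gripper_width: 0.0
grip_force: 1.6
```

>>> jog_arm(targets="0 0 0.0005 0 0 0 0; 0 0 0.001 0 0 0 0; 0 0 0.0015 0 0 0 0; 0 0 0.0015 0 0 0 0")

```text
clock: 13.3
tcp_pos: [0.5634, -0.0859, 0.0344]
orientation: [0.202, 0.979, -0.0, 0.0]
force: [0.7, -0.0, 7.0]
gripper_width: -0.001
grip_force: 3.4
```

>>> jog_arm(targets="0 0 -0.002 0 0 0 0; 0 0 -0.007 0 0 0 0; 0 0 -0.03 0 0 0 0; 0 0 -0.08 0 0 0 0; 0 0 -0.13 0 0 0 0; 0.01 -0.04 -0.15 0 0 0 0; 0.02 -0.08 -0.15 0 0 0 0; 0.03 -0.12 -0.15 0 0 0 0; 0.035 -0.16 -0.15 0 0 0 0; 0.035 -0.195 -0.15 0 0 0 0; 0.035 -0.195 -0.15 0 0 0 0; 0.035 -0.195 -0.15 0 0 0 0")

```text
clock: 14.5
tcp_pos: [0.4524, -0.2509, 0.1829]
orientation: [0.203, 0.979, 0.001, -0.001]
force: [0.4, -0.3, 0.0]
gripper_width: 0.004
grip_force: 0.0
```

```bash
python3 -W ignore chk.py; python3 -c "
from h import *
im,_=get_image('top'); cv2.imwrite('pics/end.png',im[:,:,::-1])"
```

```text
('top', 'r') plug 36.5 seat 28.5 diff 8.0 n 61
('top', 's') plug 36.7 seat 28.5 diff 8.1 n 59
('top', 'l') plug 36.7 seat 28.6 diff 8.1 n 60
('side', 'r') plug 36.0 seat 28.1 diff 7.9 n 32
('side', 's') plug nan seat 28.1 diff nan n 0
('side', 'l') plug nan seat 28.0 diff nan n 0
14.9 [ 0.45404107 -0.25024143  0.18370017] [-0.43543124  0.78327481  0.30383065]
```

View pics/end.png

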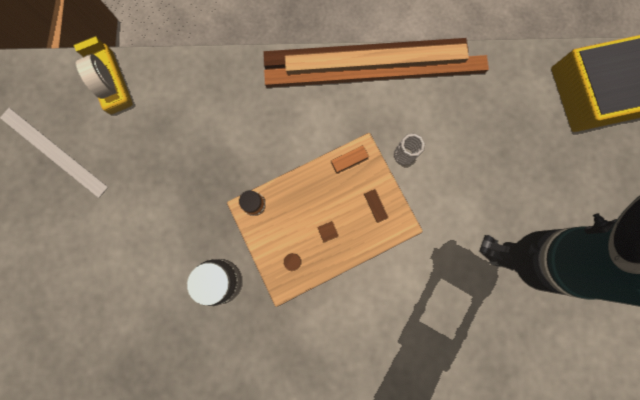

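The plugs at (292,262), (328,231) and (376,205) are all home at about 8 mm above the seat. The jar, offcut, tub and spring have not moved, and the arm is clear at (490,245).

```bash
python3 -c "
from cell import *
print(finish_job())"
```

```text
the job is handed in; nothing more can be done
None
```

I tapped the round, square and long plugs home in that order with pushes under 10 N as read at the end of each move, their tops about 8 mm above the seat; the jar, offcut, tub and spring stayed put, and the job is handed in.

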